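# Fit the bayonet filter cartridge

### The job

Take the filter cartridge off the slanted green cradle and stand it upright on the bench, so that you can let go and take it again from above. Then fit it in the filter housing: lugs in at the yellow marks, push it down against the spring and turn it a quarter turn clockwise until it clicks up, locked, at the green marks, and let go. Leave the other things on the bench where they are.

Things in the scene. Friction and masses are not known exactly. Their poses are not given: they have to be found in the camera images.
- cartridge: Filter cartridge, 0.22 kg, 114 mm long. Origin: centre of its flat base; z runs along its axis to the cap. White pleated round body 47 mm across up to the cap top at z = 92 mm, base bevelled; centre of mass near z = 45 mm. It starts in the cradle, axis 35 degrees above level, cap up and away from the robot, wing level. It stands stably on its base. Half a turn about z makes no difference.
- wing (a point): Middle of the blue wing on the cartridge's cap, on its axis, 103 mm from the base. The wing is 44 mm long along the cartridge's y, 14 mm thick along its x, from z = 92 mm (blue cap, 47 mm across, with a yellow mark beside the wing above each lug) to z = 114 mm. Axes as the cartridge's.
- lugs (a point): Point on the cartridge's axis at the height of its two white bayonet lugs (76.5 mm from the base). The lugs point to the cartridge's +x and -x, square to the wing, reach 30 mm from the axis, are 9 mm wide and 5 mm high. Axes as the cartridge's.
- filter_housing: Housing fixed on the bench, mouth up: white bowl on a round aluminium foot 110 mm across, dark grey bayonet ring 76 mm across on top; water ports at +x and -x, 50 mm high, reach 53 mm from the axis. Origin: centre of the foot's underside, z up. A cartridge set down with its lugs in the entry slots rests on the spring plate inside with its base about 32 mm above this origin.
- mouth (a point): Centre of the housing's rim, 110 mm above its foot, axes as the housing's. Mouth 51 mm across, 50 mm below. Lug entry slots at +y and -y (yellow marks), 15 mm wide. Locked pockets at +x and -x (green marks): from the slots a quarter turn clockwise seen from above. It cannot turn the other way from the slots; end stops lie about 5 degrees beyond slot and pocket.
- lock (a point): Where the centre of the cartridge's base ends when locked: on the housing's axis, 26 mm above its underside, cartridge x along the housing's x (either way). To turn, the base must be pressed below 23 mm; at 20 mm the lugs meet the track's floor: about 10 N of push on the cap, 0.8 N per mm. Let up at the green marks, the spring lifts it into the pockets.
- cradle: Green sheet cradle fixed on the bench, base 112 x 72 x 6 mm: a narrow V trough 40 mm wide under the first 60 mm of the cartridge (fingers pass on both sides of it), rising at 35 degrees towards the cradle's +x, low end with a stop plate. Origin: on the bench under it, z up. Cartridge base starts at (-36, 0, 42) mm here, its y along the cradle's y. Lift the cartridge straight up.
- yellow_bin: Small open yellow bin of fittings, 81 x 100 x 50 mm, a bystander; origin at the centre of its underside.
- tap_head: White dispensing tap head, 30 x 89 x 27 mm, lying on the bench, a bystander; origin at the centre of its underside, long side along its y.
- kit_box: The small white and blue carton at the right, behind the blue bin, 90 x 62 x 45 mm, a bystander; origin at the centre of its underside.
There are look-alikes about, which are no part of the job. Leave any orange or pink look-alike of the cartridge alone.

How it is judged:
By the outcome, as a careful person would: the job done as asked, in the order asked, and still so for the second after the job is handed in, with the robot touching nothing.
It also fails if it takes over 70 s, if anything falls off the work surface, if the arm or the gripper's body presses on something with over 40 N, if the wrist force passes 120 N, or if a joint passes its speed limit or range.

### The arm

A 7-joint arm with a two-finger parallel gripper is mounted at the origin on the work surface; the furniture and walls round the work are solid. World frame = base frame: x ahead of the robot, y to its left, z up, the work surface at z = 0. Lengths are in m, angles in degrees, forces in N, time in s.
With the tool pointing down it reaches from about 0.425 to 0.975 m from the base axis. Payload 16.7 kg.
Tool frame: the origin (TCP) lies between the finger pads; the fingertips stand 17 mm ahead of it and the grasp point (between the pads) lies 2 mm behind it; z points along the fingers, y is the line along which they close (so a half turn about z gives the same grasp; the last joint's range is limited). The gripper opens to 85 mm and grips with 20 to 120 N. Pads are 22 mm wide; open, the fingers measure 114 mm over their backs; the gripper's body (76 mm by 85 mm) begins 54 mm behind the grasp point. The pads swing forward as they close: fully open they stand 13 mm farther back than shut.
Start: joints at [67.179, 24.414, 4.234, 92.017, -1.954, 63.644, -3.845], TCP at [0.166, -0.654, 0.248] pointing down, gripper open.
Joint ranges: [-163.25, 163.25], [-28.42, 122.38], [-70.27, 78.77], [12.13, 141.07], [-58.53, 238.53], [9.26, 117.41], [-156.51, 156.51]. Speed limits (degrees/s): [108.29, 108.29, 136.94, 136.94, 172.46, 172.46, 172.46].

### API

Orientations are given as a 3x3 rotation matrix whose columns are the frame's x, y, z axes.
In Python, from station import ctrl gives the robot as it stands.
- The arm moves only by the tool send_rows, never from a script. Its argument "commands" is one flat list of numbers, 7 for each row, row after row: the finger opening in mm, from 0 to 85.4, then the shift along the world's x, y, z in mm, then the turn, a rotation vector about the world's x, y, z in degrees. In form: [grip, x, y, z, rx, ry, rz, grip, x, y, z, rx, ry, rz, ...]. A call has 1 to 12 rows; each row shifts and turns the commanded pose from where the row before left it; what a row does not reach is not made up. A row lasts 1/8 s, in which the tool goes at most 62.5 mm and 10.7 degrees, less where a joint would pass 70% of its speed; a pose out of reach is approached as far as the arm can. A call is refused whole if a number of a shift passes 62.5 or a number of a turn 10.7, either way. A call with a gripper value outside its range is refused whole. The fingers move at their own pace and stop on an object; "squeeze" is the grip in N (left out, the last holds). Time passes only in rows, so rows that do not move let the fingers close. It gives the time, the measured TCP pose, the force, the opening and the grip force at its end, in the units of the state.
- ctrl.sense(): the state, without advancing time (a new reading comes with each control period).
- ctrl.grab_frame(name): name is "scene" or "top" or "wrist"; returns a dict with "color" (420x560x3 uint8, red, green, blue), "range_z" (420x560 float32, m along the optical axis (not along the pixel's ray), 0 where there is no reading), "fx", "fy", "cx", "cy" (pixels), "rvec" (rotation vector, rad) and "tvec" (3), from world to camera coordinates, as OpenCV has them. Camera axes: x right, y down, z forward; pixel columns grow to the right and rows downward; lengths in m; the calibration is good to about 2 mm. A picture is of the moment at which its call begins.
- ctrl.close_job(): hands the job in; it is judged then, once.
The state is a dict: "time_s": time; "joint_pos": joint angles; "qd": joint speeds; "effort": joint torques, N m; "eef_pos": TCP position; "ee_rot": TCP orientation; "wrist_force": force on the tool from outside, world axes, zero at the start; "torque": the same for the moment, N m; "opening": opening from 0.0 (shut) to 1.0 (fully open); "gripper_force": force on a finger pad.
Only numpy, scipy, OpenCV 4.12 (cv2) and the standard library are available. Lean on these libraries where they do the work, as an engineer would, in place of code of your own. Each camera call takes 0.05 s, during which the arm holds its last target. There are 200 camera calls.

## Working session

There is one attempt and no reset: what is moved stays moved. The work goes in short steps, Python scripts to look and compute and a tool call to move; the robot and the scene stay as the last step left them, time stands still between calls to the robot, and variables do not carry over. Pictures are saved under pics/ and viewed, at most 10 in all, crops included, and the job is handed in when it is done.

Besides the shell and the picture viewer there is one more tool, called after "Call:" by a JSON object that holds its "method" and its "body". send_rows: Moves the arm, as the interface text tells. Its arguments: {"type":"object","properties":{"commands":{"type":"array"},"squeeze":{"type":"number"}},"required":["commands"]}

```bash
mkdir -p pics
cat > h.py <<'E'
import numpy as np, cv2
from station import ctrl
def grab(n,save=None):
    f=ctrl.grab_frame(n)
    np.savez('%s.npz'%n,**f)
    if save: cv2.imwrite('pics/'+save,f['color'][:,:,::-1])
    return f
def load(n): return dict(np.load('%s.npz'%n))
def cloud(f):
    z=f['range_z'];v,u=np.indices(z.shape)
    p=np.stack([(u-f['cx'])/f['fx']*z,(v-f['cy'])/f['fy']*z,z],-1)
    R=cv2.Rodrigues(f['rvec'])[0]
    w=(p-f['tvec'].ravel())@R
    w[z==0]=np.nan
    return w
def crop(f,n,u0,v0,u1,v1,s): cv2.imwrite('pics/'+n,cv2.resize(f['color'][v0:v1,u0:u1,::-1],None,fx=s,fy=s,interpolation=cv2.INTER_CUBIC))
E
python3 - <<'E'
from h import *
a=grab('scene');b=grab('top')
cv2.imwrite('pics/a.png',a['color'][:,:,::-1]);cv2.imwrite('pics/b.png',b['color'][:,:,::-1])
print({k:v for k,v in ctrl.sense().items()})
for f in(a,b):
    R=cv2.Rodrigues(f['rvec'])[0];print(-R.T@f['tvec'].ravel(),R[2],f['fx'])
E
```

```text
{'time_s': 0.1, 'joint_pos': array([67.17918314, 24.44673913,  4.23044563, 92.04673204, -1.95377782,
       63.64410038, -3.84430165]), 'qd': array([ 0.10556272, -0.11407365,  0.01715071, -0.04885524,  0.01352203,
       -0.06104856,  0.05906551]), 'effort': array([ 5.85889095e-03, -9.51545548e+01,  3.77068251e+00, -4.64410686e+01,
        1.97242369e-02,  6.46045402e-03,  7.64375955e-05]), 'eef_pos': array([ 0.16611693, -0.65389292,  0.24768645]), 'ee_rot': array([[ 9.69211536e-01,  2.46229312e-01, -3.51725100e-04],
       [ 2.46229552e-01, -9.69210930e-01,  1.08692275e-03],
       [-7.32635709e-05, -1.14006318e-03, -9.99999347e-01]]), 'wrist_force': array([ 0.30938968, -0.62436755,  0.1081465 ]), 'torque': array([ 0.00156402, -0.00209514,  0.02704492]), 'gripper_force': 0.0, 'opening': 0.9987893204702225}
[-0.53705674  0.64381449  0.93331894] [ 0.70976454 -0.38166191 -0.59208824] 453.92395793497144
[0.38880245 0.10587228 1.43082573] [ 0.05028505 -0.01406784 -0.99863582] 391.3668420152164
```

View pics/a.png

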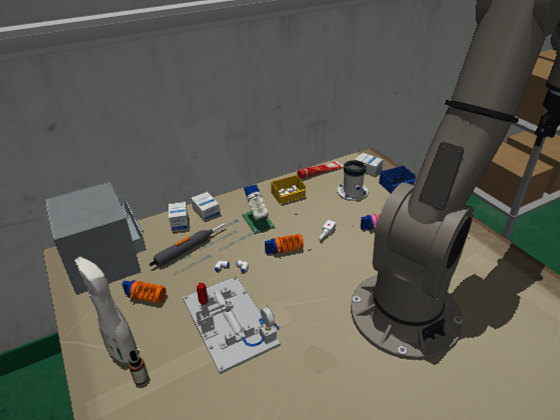

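View pics/b.png

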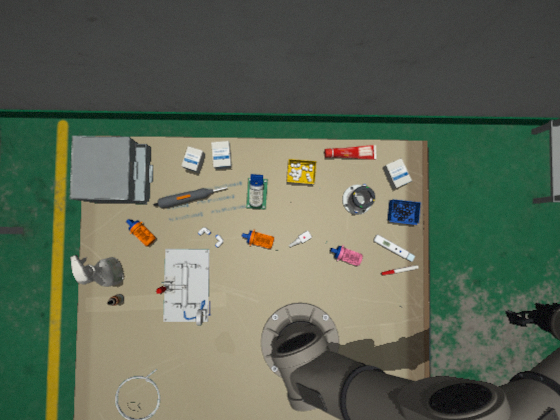

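The scene view shows the white cartridge with a blue cap at (256,205) in the green cradle and the housing at (353,180). In the top view they are at (257,192) and (359,199). The look-alikes in the top view are orange at (258,240) and (141,232) and pink at (346,256). Only the white one at (257,192) lies on a green cradle, so that is the target. I'll confirm it in one crop.

Run:
```python
from h import *
b=load('top');a=load('scene')
c1=cv2.resize(b['color'][165:220,230:285,::-1],(400,400),interpolation=cv2.INTER_CUBIC)
c2=cv2.resize(b['color'][172:227,332:387,::-1],(400,400),interpolation=cv2.INTER_CUBIC)
cv2.imwrite('pics/c.png',np.hstack([c1,c2]))
w=cloud(b);np.set_printoptions(precision=4,suppress=True)
def pts(m): return w[m&np.isfinite(w[...,0])]
col=b['color'].astype(int);r,g,bl=col[...,0],col[...,1],col[...,2]
v,u=np.indices(r.shape)
box=(u>235)&(u<280)&(v>165)&(v<218)
ww=w[...,2]
hi=box&(ww>0.02)&(ww<.25)
p=pts(hi);print('cart pts',len(p),p.min(0),p.max(0))
# heading: by colour
blue=hi&(bl>r+30);print('blue',pts(blue).mean(0),len(pts(blue)))
white=hi&(r>130)&(abs(r-bl)<40);print('white',pts(white).mean(0),len(pts(white)))
gr=box&(g>r+25)&(g>bl+10)&(ww<.02);q=pts(gr);print('green',q.mean(0),q.min(0),q.max(0),cv2.minAreaRect((q[:,:2]*1000).astype(np.float32)))
# ridge slices along the x direction
for x0 in np.arange(p[:,0].min(),p[:,0].max(),.01):
    s=p[(p[:,0]>=x0)&(p[:,0]<x0+.01)&(p[:,2]>.04)]
    if len(s): print(round(x0,3),s[:,1].min(),s[:,1].max(),s[:,2].max(),len(s))
box=(u>335)&(u<385)&(v>175)&(v<222)
h=pts(box&(ww>.095)&(ww<.125));print('rim',len(h),h.mean(0),cv2.minEnclosingCircle((h[:,:2]*1000).astype(np.float32)))
h=pts(box&(ww>.004)&(ww<.03));print('foot',len(h),cv2.minEnclosingCircle((h[:,:2]*1000).astype(np.float32)))
h=pts(box&(ww>.036)&(ww<.06));print('port',len(h),cv2.minAreaRect((h[:,:2]*1000).astype(np.float32)))
yel=box&(r>bl+50)&(g>bl+50)&(ww>.08);print('yel',np.argwhere(yel)[:,::-1].tolist(),pts(yel))
grn=box&(g>r+30)&(g>bl+20)&(ww>.08);print('grn',np.argwhere(grn)[:,::-1].tolist(),pts(grn))
```

```text
cart pts 420 [0.4821 0.1391 0.0504] [0.589  0.1852 0.1192]
blue [0.5677 0.1594 0.1063] 144
white [0.5163 0.1624 0.0803] 225
green [0.525  0.1553 0.0056] [ 0.4789  0.1234 -0.0023] [0.5884 0.1988 0.0127] ((533.764404296875, 161.31564331054688), (70.56975555419922, 107.66288757324219), 87.02333068847656)
0.482 0.1461847051991876 0.1812373582235839 0.07358234376144411 28
0.492 0.14276526023807506 0.18518488972381147 0.08144180534794203 43
0.502 0.1427889477147662 0.18512643949610716 0.0858804002699065 36
0.512 0.14263021695469344 0.18516614378543442 0.09428666963142507 43
0.522 0.13928293599393216 0.18477553982967862 0.10105429595851616 43
0.532 0.13926837955834118 0.1846621212472456 0.11564125859965357 45
0.542 0.13927272984807612 0.18429474855117478 0.11434485322335766 43
0.552 0.13919182447188888 0.18422531774869663 0.11920475669874091 42
0.562 0.13916914957764384 0.1839239081758209 0.1124829617693802 42
0.572 0.13910281596282054 0.18010721391530424 0.11499126489010002 39
0.582 0.13943291891688717 0.1799639001456824 0.11300144271555748 16
rim 242 [ 0.5148 -0.2047  0.1083] ((515.2183837890625, -205.4408721923828), 38.702396392822266)
foot 420 ((513.3048095703125, -218.80972290039062), 115.34907531738281)
port 94 ((515.0695190429688, -200.97349548339844), (95.3831558227539, 60.970558166503906), 9.077301025390625)
yel [[354, 192], [354, 193], [353, 194], [373, 199], [373, 200]] [[ 0.5315 -0.1753  0.1036]
 [ 0.5267 -0.1725  0.1171]
 [ 0.5239 -0.1706  0.1102]
 [ 0.5077 -0.2384  0.1113]
 [ 0.5045 -0.2393  0.108 ]]
grn [[366, 186], [366, 187], [367, 187], [368, 187], [360, 206], [361, 206], [361, 207]] [[ 0.552  -0.2152  0.1086]
 [ 0.5479 -0.2138  0.1147]
 [ 0.5482 -0.2177  0.1126]
 [ 0.5484 -0.2216  0.1108]
 [ 0.4834 -0.1947  0.1091]
 [ 0.4833 -0.1976  0.1115]
 [ 0.4802 -0.1986  0.107 ]]
```

View pics/c.png

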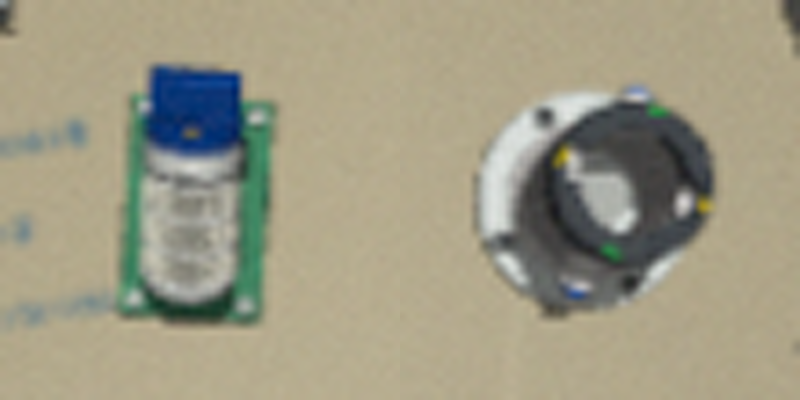

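The crop shows the white cartridge with its blue cap up on the green cradle, long axis yawed about -3°. The housing has its yellow marks at crop (562,157) and (705,205) and its green marks at (657,110) and (612,252), so its yaw is about -17°. Next I move to a hover over the cradle.

Call:
{"method": "send_rows", "body": {"commands": [85,32,30,0,0,0,7,85,32,30,0,0,0,7,85,32,30,0,0,0,7,85,32,30,0,0,0,7,85,32,30,0,0,0,7,85,32,30,0,0,0,7,85,32,30,0,0,0,7,85,32,30,0,0,0,7,85,32,30,0,0,0,7,85,32,30,0,0,0,7,85,32,30,0,0,0,7,85,32,30,0,0,0,7], "squeeze": 60}}

```text
time_s: 1.6
eef_pos: [0.5509, -0.2931, 0.248]
ee_rot: [[-0.147, 0.989, -0.0], [0.989, 0.147, 0.0], [0.0, -0.0, -1.0]]
wrist_force: [0.3, 0.3, 0.5]
opening: 0.995
gripper_force: 0.0
```

Call:
{"method": "send_rows", "body": {"commands": [85,3.6,38,0,0,0,6.6,85,3.6,38,0,0,0,6.6,85,3.6,38,0,0,0,6.6,85,3.6,38,0,0,0,6.6,85,3.6,38,0,0,0,6.6,85,3.6,38,0,0,0,6.6,85,3.6,38,0,0,0,6.6,85,3.6,38,0,0,0,6.6,85,3.6,38,0,0,0,6.6,85,3.6,38,0,0,0,6.6,85,3.6,38,0,0,0,6.6,85,3.6,38,0,0,0,6.6]}}

```text
time_s: 3.1
eef_pos: [0.5933, 0.1628, 0.2481]
ee_rot: [[-0.999, 0.041, -0.0], [0.041, 0.999, -0.0], [0.0, -0.0, -1.0]]
wrist_force: [0.3, -0.1, 0.2]
opening: 0.992
gripper_force: 0.0
```

Call:
{"method": "send_rows", "body": {"commands": [85,0,0,0,0.4,6.66,0,85,0,0,0,0.4,6.66,0,85,0,0,0,0.4,6.66,0,85,0,0,0,0,0,0,85,0,0,0,0,0,0]}}

```text
time_s: 3.72
eef_pos: [0.5931, 0.1622, 0.2481]
ee_rot: [[-0.939, 0.045, -0.34], [0.04, 0.999, 0.02], [0.341, 0.005, -0.94]]
wrist_force: [-0.7, 0.2, 0.3]
opening: 0.996
gripper_force: 0.0
```

```bash
cat >> h.py <<'E'
np.set_printoptions(precision=4,suppress=True)
def st():
    s=ctrl.sense();print('t',round(s['time_s'],2),'p',s['eef_pos'],'q',s['joint_pos'].round(1));print(s['ee_rot'].round(3).tolist(),'F',s['wrist_force'].round(1),'open',s['opening'],s['gripper_force']);return s
E
python3 - <<'E'
from h import *
st()
f=grab('wrist','w1.png')
R=cv2.Rodrigues(f['rvec'])[0];print(-R.T@f['tvec'].ravel(),R[2])
E
```

```text
t 3.73 p [0.5931 0.1622 0.2481] q [ 11.3  36.  -44.5  84.3  13.3  85.9  53.6]
[[-0.939, 0.045, -0.34], [0.04, 0.999, 0.02], [0.341, 0.005, -0.94]] F [-0.7  0.2  0.3] open 0.9960531617203768 0.0
[0.5726 0.1629 0.3895] [-0.0787  0.0096 -0.9969]
```

View pics/w1.png

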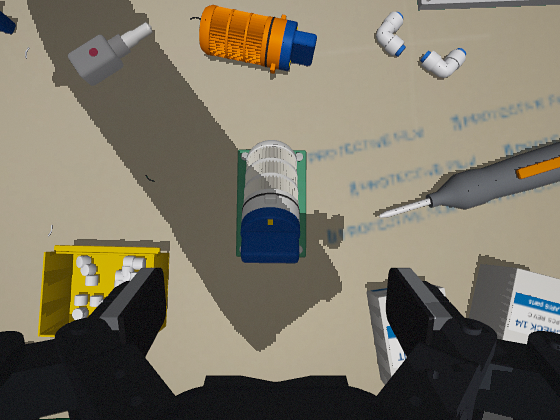

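The wrist view shows the white cartridge centred at (272,200), cap towards the fingers, with the orange look-alike apart at (258,40). I'll refine its axis from this cloud.

Run:
```python
from h import *
f=load('wrist');w=cloud(f);v,u=np.indices(w.shape[:2]);r,g,b=[f['color'][...,i].astype(int) for i in range(3)]
ok=(u>235)&(u<310)&(v>135)&(v<265)&(w[...,2]>.03)
p=w[ok&~((g>r+20)&(g>b+5))];p=p[np.isfinite(p[:,0])]
print(len(p),p.min(0),p.max(0))
from scipy.optimize import least_squares
# fit cylinder radius 23.5 to white body pts
def model(x,p):
    az,el=x[2],x[3];d=np.array([np.cos(el)*np.cos(az),np.cos(el)*np.sin(az),np.sin(el)])
    c=np.array([.53,x[0],x[1]]);q=p-c;return np.linalg.norm(q-np.outer(q@d,d),axis=1)-.0235
s=least_squares(model,[.162,.075,-.05,.61],args=(p,),loss='soft_l1',f_scale=.001)
print(s.x[:2],np.degrees(s.x[2:]),np.abs(s.fun).mean())
m=(u>230)&(u<315)&(v>135)&(v<265)&(abs(w[...,2]-.005)<.006)&(g>r+20);q=w[m];print('cradle',cv2.minAreaRect((q[:,:2]*1000).astype(np.float32)))
```

```text
6464 [0.4824 0.1375 0.0468] [0.5901 0.1873 0.115 ]
[0.1626 0.0653] [-2.9747 29.298 ] 0.0035976239138282916
cradle ((533.8870849609375, 165.379638671875), (77.66806030273438, 110.83650207519531), 86.97029876708984)
```

Call:
{"method": "send_rows", "body": {"commands": [85,0,0,-25,0,0,0,85,0,0,-25,0,0,0,85,-5,0,-14,0,0,0,85,-6,0,-16,0,0,0,85,-6,0,-16,0,0,0,85,-6,0,-16,0,0,0,85,-6,0,-16,0,0,0,85,-6,0,-16,0,0,0,85,-6,0,-16,0,0,0,85,-3,-0.5,-12,0,0,0,85,0,0,0,0,0,0]}}

```text
time_s: 5.15
eef_pos: [0.5489, 0.1611, 0.0754]
ee_rot: [[-0.938, 0.045, -0.343], [0.041, 0.999, 0.02], [0.344, 0.005, -0.939]]
wrist_force: [0.9, 0.6, 0.3]
opening: 0.994
gripper_force: 0.0
```

Call:
{"method": "send_rows", "body": {"commands": [20,0,0,0,0,0,0,20,0,0,0,0,0,0,20,0,0,0,0,0,0,20,0,0,0,0,0,0,20,0,0,0,0,0,0,20,0,0,0,0,0,0], "squeeze": 60}}

```text
time_s: 5.9
eef_pos: [0.5499, 0.1609, 0.0769]
ee_rot: [[-0.939, 0.046, -0.341], [0.042, 0.999, 0.02], [0.341, 0.005, -0.94]]
wrist_force: [1.3, -3.0, 6.2]
opening: 0.538
gripper_force: 61.0
```

Call:
{"method": "send_rows", "body": {"commands": [20,0,0,6,0,0,0,20,0,0,14,0,0,0,20,0,0,20,0,0,0,20,0,0,20,0,0,0,20,0,0,20,0,0,0,20,0,0,20,0,0,0,20,0,0,20,0,0,0,20,0,0,20,0,0,0,20,0,0,10,0,0,0]}}

```text
time_s: 7.02
eef_pos: [0.5497, 0.1615, 0.2278]
ee_rot: [[-0.939, 0.045, -0.341], [0.041, 0.999, 0.021], [0.341, 0.006, -0.94]]
wrist_force: [0.0, -0.8, -2.6]
opening: 0.536
gripper_force: 61.8
```

Call:
{"method": "send_rows", "body": {"commands": [20,0,-18,0,-0.25,-5,0,20,0,-18,0,-0.25,-5,0,20,0,-18,0,-0.25,-5,0,20,0,-18,0,-0.25,-5,0,20,0,-18,0,-0.25,-5,0,20,0,-18,0,-0.25,-5,0,20,0,-18,0,-0.25,-5,0,20,0,-18,0,-0.25,-5,0,20,0,-18,0,-0.25,-5,0,20,0,-18,0,-0.25,-5,0,20,0,0,0,-0.25,-5,0,20,0,0,0,0,0,0]}}

```text
time_s: 8.52
eef_pos: [0.548, -0.0189, 0.2256]
ee_rot: [[-0.819, 0.043, 0.572], [0.034, 0.999, -0.026], [-0.573, -0.002, -0.82]]
wrist_force: [0.2, 0.3, -3.3]
opening: 0.537
gripper_force: 62.1
```

Run:
```python
from h import *
st()
f=grab('scene'); crop(f,'s1.png',200,80,440,260,3.3)
```

```text
t 8.53 p [ 0.548  -0.0189  0.2256] q [ 31.3   3.3 -40.  132.1  37.6  13.6  45.3]
[[-0.819, 0.043, 0.572], [0.034, 0.999, -0.026], [-0.573, -0.002, -0.82]] F [ 0.2  0.3 -3.3] open 0.5370781696056218 62.09064245223999
```

View pics/s1.png

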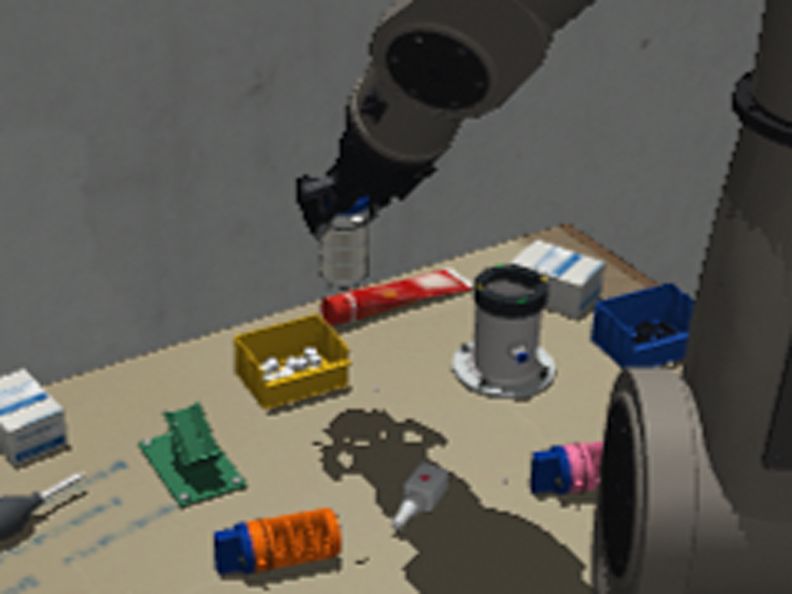

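The cartridge hangs upright from the gripper and the cradle is empty. The arm is close to its q4 and q6 limits here, so I'll stand the cartridge farther out, in the free patch beyond the cradle near (0.655, 0.15).

Call:
{"method": "send_rows", "body": {"commands": [20,13.4,21,0,0,0,2,20,13.4,21,0,0,0,2,20,13.4,21,0,0,0,2,20,13.4,21,0,0,0,2,20,13.4,21,0,0,0,2,20,13.4,21,0,0,0,2,20,13.4,21,0,0,0,2,20,13.4,21,0,0,0,2,20,0,0,-20,0,0,0,20,0,0,-20,0,0,0,20,0,0,-20,0,0,0,20,0,0,0,0,0,0]}}

```text
time_s: 10.07
eef_pos: [0.6562, 0.1502, 0.1648]
ee_rot: [[-0.797, -0.236, 0.556], [-0.194, 0.972, 0.134], [-0.572, -0.001, -0.82]]
wrist_force: [0.0, 0.1, -2.8]
opening: 0.534
gripper_force: 62.1
```

Run:
```python
from h import *
st()
w=cloud(load('top'))
# free-patch check from the first top picture
m=np.isfinite(w[...,0])&(w[...,0]>.58)&(w[...,0]<.73)&(w[...,1]>.06)&(w[...,1]<.25)
p=w[m];print('max z in patch (x,y cells)')
for x in np.arange(.58,.73,.03): print(round(x,2),[round(float(p[(abs(p[:,0]-x-.015)<.015)&(abs(p[:,1]-y-.015)<.015)][:,2].max(initial=-1)),3) for y in np.arange(.06,.25,.03)])
f=grab('scene');w=cloud(f);T=ctrl.sense()['eef_pos']
m=np.isfinite(w[...,0])&(np.hypot(w[...,0]-T[0],w[...,1]-T[1])<.045)&(w[...,2]>.07)&(w[...,2]<T[2]-.03)&(f['color'].min(-1)>60)
p=w[m];print(len(p),p.min(0),p.max(0))
for z in np.arange(.09,T[2],.01):
    s=p[abs(p[:,2]-z)<.005]
    if len(s)>5: print(round(z,3),s[:,:2].mean(0),len(s))
```

```text
t 10.07 p [0.6562 0.1502 0.1648] q [  6.5  20.8 -31.2 121.1  69.8  15.   19.3]
[[-0.797, -0.236, 0.556], [-0.194, 0.972, 0.134], [-0.572, -0.001, -0.82]] F [ 0.   0.1 -2.8] open 0.5341355518738667 62.138938307762146
max z in patch (x,y cells)
0.58 [0.006, 0.005, 0.114, 0.113, 0.012, 0.008, 0.007]
0.61 [0.008, 0.009, 0.006, 0.009, 0.006, 0.005, 0.007]
0.64 [0.004, 0.006, 0.01, 0.009, 0.007, 0.006, 0.004]
0.67 [0.008, 0.006, 0.009, 0.01, 0.007, 0.008, 0.004]
0.7 [0.007, 0.008, 0.007, 0.006, 0.008, 0.009, 0.005]
0.73 [-1.0, -1.0, -1.0, -1.0, -1.0, -1.0, -1.0]
117 [0.6243 0.1292 0.0949] [0.6611 0.1707 0.1354]
0.1 [0.6343 0.1494] 8
0.11 [0.636  0.1549] 37
0.12 [0.6359 0.155 ] 31
0.13 [0.6357 0.1534] 38
```

Call:
{"method": "send_rows", "body": {"commands": [20,0,0,-15,0,0,0,20,0,0,-15,0,0,0,20,0,0,-15,0,0,0,20,0,0,-15,0,0,0,20,0,0,-15,0,0,0,20,0,0,-12,0,0,0,20,0,0,-5,0,0,0,20,0,0,0,0,0,0]}}

```text
time_s: 11.12
eef_pos: [0.657, 0.1492, 0.0747]
ee_rot: [[-0.796, -0.233, 0.559], [-0.191, 0.972, 0.134], [-0.575, -0.001, -0.818]]
wrist_force: [0.2, -0.0, -2.4]
opening: 0.539
gripper_force: 62.2
```

Call:
{"method": "send_rows", "body": {"commands": [20,0,0,-2,0,0,0,20,0,0,-2,0,0,0]}}

```text
time_s: 11.38
eef_pos: [0.6568, 0.1495, 0.0708]
ee_rot: [[-0.795, -0.234, 0.559], [-0.192, 0.972, 0.134], [-0.575, -0.001, -0.818]]
wrist_force: [0.4, 0.4, -3.4]
opening: 0.536
gripper_force: 62.2
```

Run:
```python
from h import *
st()
```

```text
t 11.38 p [0.6568 0.1495 0.0708] q [  6.8  31.3 -32.3 123.5 111.8  19.2 -19.9]
[[-0.795, -0.234, 0.559], [-0.192, 0.972, 0.134], [-0.575, -0.001, -0.818]] F [ 0.4  0.4 -3.4] open 0.5362217201560251 62.16395705938339
```

Call:
{"method": "send_rows", "body": {"commands": [20,0,0,-1.5,0,0,0,20,0,0,-1.5,0,0,0,20,0,0,-1.5,0,0,0]}}

```text
time_s: 11.75
eef_pos: [0.6568, 0.1494, 0.066]
ee_rot: [[-0.795, -0.234, 0.559], [-0.192, 0.972, 0.134], [-0.575, -0.001, -0.818]]
wrist_force: [-6.2, -1.9, 18.6]
opening: 0.539
gripper_force: 63.9
```

Call:
{"method": "send_rows", "body": {"commands": [20,0,0,-1,0,0,0,20,0,0,-1,0,0,0]}}

```text
time_s: 12.0
eef_pos: [0.6581, 0.1498, 0.0661]
ee_rot: [[-0.793, -0.234, 0.562], [-0.192, 0.972, 0.134], [-0.578, -0.002, -0.816]]
wrist_force: [-15.9, -5.8, 38.2]
opening: 0.537
gripper_force: 65.8
```

Call:
{"method": "send_rows", "body": {"commands": [20,0,0,1,0,0,0,20,0,0,1,0,0,0,50,0,0,0,0,0,0,60,0,0,0,0,0,0,80,0,0,0,0,0,0,80,0,0,0,0,0,0]}}

```text
time_s: 12.75
eef_pos: [0.6566, 0.1493, 0.0657]
ee_rot: [[-0.796, -0.234, 0.558], [-0.192, 0.972, 0.134], [-0.574, -0.001, -0.819]]
wrist_force: [0.2, 0.4, -0.4]
opening: 0.935
gripper_force: 0.0
```

Call:
{"method": "send_rows", "body": {"commands": [80,-2.8,-0.7,4,0,0,0,80,-5.6,-1.3,8,0,0,0,80,-11,-2.7,16,0,0,0,80,-11,-2.7,16,0,0,0,80,-11,-2.7,16,0,0,0,80,-11,-2.7,16,0,0,0,80,-11,-2.7,16,0,0,0,80,-11,-2.7,16,0,0,0,80,-11,-2.7,16,0,0,0,80,-11,-2.7,16,0,0,0,80,0,0,30,0,0,0,80,0,0,0,0,0,0]}}

```text
time_s: 14.25
eef_pos: [0.561, 0.1251, 0.2364]
ee_rot: [[-0.794, -0.232, 0.562], [-0.19, 0.973, 0.133], [-0.578, -0.002, -0.816]]
wrist_force: [0.6, -0.3, -0.6]
opening: 0.938
gripper_force: 0.0
```

Run:
```python
from h import *
st()
f=grab('wrist','w2.png')
```

```text
t 14.25 p [0.561  0.1251 0.2364] q [ 19.7   5.4 -42.5 128.8  35.2  14.7  50.2]
[[-0.794, -0.232, 0.562], [-0.19, 0.973, 0.133], [-0.578, -0.002, -0.816]] F [ 0.6 -0.3 -0.6] open 0.93820366051658 0.0
```

View pics/w2.png

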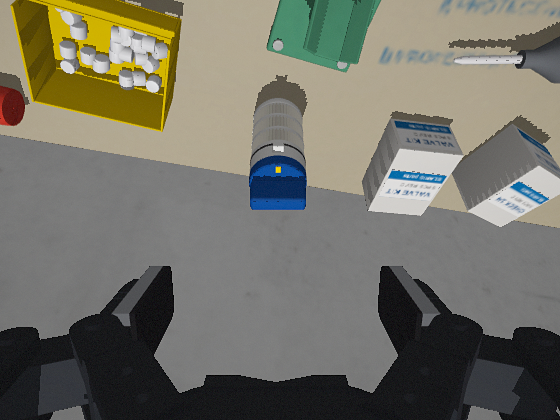

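The wrist view shows the cartridge standing upright at (278,155), with its yellow mark towards the camera and the wing lying across the picture. I'll turn the tool vertical, yaw -90° and hover above it.

Call:
{"method": "send_rows", "body": {"commands": [80,0,0,0,-1.63,6.81,0,80,0,0,0,-1.63,6.81,0,80,0,0,0,-1.63,6.81,0,80,0,0,0,-1.63,6.81,0,80,0,0,0,-1.63,6.81,0]}}

```text
time_s: 14.92
eef_pos: [0.5605, 0.1246, 0.2331]
ee_rot: [[-0.973, -0.233, -0.002], [-0.233, 0.973, -0.005], [0.003, -0.004, -1.0]]
wrist_force: [-0.3, -0.8, 0.2]
opening: 0.935
gripper_force: 0.0
```

Call:
{"method": "send_rows", "body": {"commands": [80,7,2,0,0,0,-7.5,80,7,2,0,0,0,-7.5,80,7,2,0,0,0,-7.5,80,7,2,0,0,0,-7.5,80,7,2,0,0,0,-7.5,80,7,2,0,0,0,-7.5,80,7,2,0,0,0,-7.5,80,7,2,0,0,0,-7.5,80,0,0,0,0,0,-7.5,80,0,0,0,0,0,-7.5,80,0,0,0,0,0,-7.5,80,0,0,0,0,0,-7.5]}}

```text
time_s: 16.42
eef_pos: [0.6163, 0.1408, 0.2327]
ee_rot: [[-0.229, 0.974, 0.0], [0.974, 0.229, -0.005], [-0.005, -0.001, -1.0]]
wrist_force: [-0.1, 0.0, -0.5]
opening: 0.937
gripper_force: 0.0
```

Run:
```python
from h import *
st()
def go(n):
    f=grab(n);w=cloud(f)
    r,g,b=[f['color'][...,i].astype(int) for i in range(3)]
    ok=np.isfinite(w[...,0])&(np.hypot(w[...,0]-.657,w[...,1]-.15)<.05)
    t=w[ok&(w[...,2]>.105)&(w[...,2]<.125)&(b>r+20)];print(n,'wing',len(t),t.mean(0),cv2.minAreaRect((t[:,:2]*1000).astype(np.float32)))
    t=w[ok&(w[...,2]>.08)&(w[...,2]<.101)&(b>r+20)];print('cap',len(t),cv2.minEnclosingCircle((t[:,:2]*1000).astype(np.float32)))
    y=ok&(r>b+50)&(g>b+40)&(w[...,2]>.08)
    if y.any():print('yel',w[y])
go('wrist')
f=load('wrist');cv2.imwrite('pics/w3.png',f['color'][:,:,::-1])
```

```text
t 16.43 p [0.6163 0.1408 0.2327] q [  1.5  23.4 -26.6  97.2  11.9  62.2 -15.6]
[[-0.229, 0.974, 0.0], [0.974, 0.229, -0.005], [-0.005, -0.001, -1.0]] F [-0.1  0.  -0.5] open 0.9367398317221719 0.0
wrist wing 1319 [0.6509 0.1505 0.1137] ((651.8475952148438, 149.38267517089844), (14.254454612731934, 43.4828987121582), 12.881484985351562)
cap 1863 ((652.0235595703125, 149.03846740722656), 23.69025993347168)
yel [[0.6318 0.1464 0.0927]
 [0.6361 0.1474 0.0928]
 [0.6677 0.1546 0.0919]
 [0.6319 0.1458 0.0934]
 [0.6326 0.1461 0.0936]
 [0.6334 0.146  0.0927]
 [0.634  0.1464 0.0935]
 [0.6348 0.1465 0.0932]
 [0.6355 0.1467 0.0934]
 [0.6363 0.1466 0.0922]
 [0.6368 0.1471 0.0938]
 [0.666  0.154  0.0938]
 [0.667  0.1539 0.0929]
 [0.6677 0.1541 0.0928]
 [0.6682 0.1545 0.0938]
 [0.6691 0.1544 0.0929]
 [0.6701 0.1544 0.0918]
 [0.6706 0.1547 0.0926]
 [0.6714 0.1549 0.0926]
 [0.6718 0.1553 0.0937]
 [0.6321 0.1451 0.0935]
 [0.6329 0.145  0.0923]
 [0.6335 0.1455 0.0937]
 [0.6342 0.1456 0.0933]
 [0.6351 0.1455 0.0923]
 [0.6358 0.1457 0.0925]
 [0.6364 0.1461 0.0932]
 [0.6372 0.146  0.0922]
 [0.6665 0.153  
[... 676 characters left out ...]
34]
 [0.6353 0.1444 0.0937]
 [0.6361 0.1444 0.0929]
 [0.6369 0.1444 0.0922]
 [0.667  0.1515 0.0925]
 [0.6677 0.1516 0.0924]
 [0.6683 0.152  0.0932]
 [0.6692 0.1519 0.0921]
 [0.6695 0.1524 0.0938]
 [0.6703 0.1525 0.0934]
 [0.6709 0.1528 0.0938]
 [0.6719 0.1528 0.0931]
 [0.6726 0.1529 0.0929]
 [0.6327 0.1427 0.0927]
 [0.6333 0.1431 0.0936]
 [0.6341 0.1431 0.0929]
 [0.6348 0.1433 0.0931]
 [0.6356 0.1434 0.0928]
 [0.6363 0.1436 0.0928]
 [0.6369 0.1439 0.0935]
 [0.6673 0.1506 0.0919]
 [0.6677 0.1511 0.0933]
 [0.6687 0.1511 0.0923]
 [0.6691 0.1515 0.0937]
 [0.6698 0.1516 0.0934]
 [0.6705 0.1518 0.0937]
 [0.6714 0.1519 0.093 ]
 [0.6724 0.1518 0.0919]
 [0.6728 0.1522 0.0931]
 [0.6096 0.1504 0.2896]]
```

View pics/w3.png

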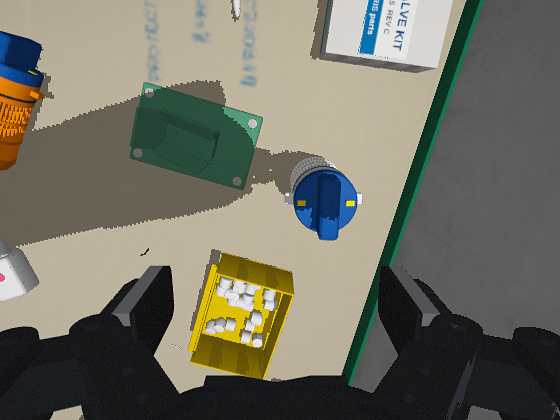

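The wrist view shows the cartridge upright at (326,200), with yellow marks at (301,203) and (350,203). The wing is already aligned with the tool. The measured wing centre is (0.652, 0.149), at yaw 13°. Descending to take it.

Call:
{"method": "send_rows", "body": {"commands": [80,12,2.8,0,0,0,0,80,12,2.8,0,0,0,0,80,12,2.8,0,0,0,0,80,0,0,-20,0,0,0,80,0,0,-20,0,0,0,80,0,0,-20,0,0,0,80,0,0,-20,0,0,0,80,0,0,-20,0,0,0,80,0,0,-15,0,0,0,80,0,0,-6,0,0,0,80,0,0,0,0,0,0]}}

```text
time_s: 17.85
eef_pos: [0.6524, 0.1498, 0.1127]
ee_rot: [[-0.234, 0.972, -0.001], [0.972, 0.234, -0.001], [-0.001, -0.001, -1.0]]
wrist_force: [0.0, -0.5, 0.3]
opening: 0.936
gripper_force: 0.0
```

Call:
{"method": "send_rows", "body": {"commands": [30,0,0,0,0,0,0,30,0,0,0,0,0,0,30,0,0,0,0,0,0,5,0,0,0,0,0,0,5,0,0,0,0,0,0,5,0,0,0,0,0,0,5,0,0,0,0,0,0], "squeeze": 70}}

```text
time_s: 18.73
eef_pos: [0.6525, 0.1499, 0.1132]
ee_rot: [[-0.234, 0.972, 0.0], [0.972, 0.234, -0.001], [-0.001, -0.0, -1.0]]
wrist_force: [-1.1, -1.3, 6.7]
opening: 0.143
gripper_force: 69.0
```

Call:
{"method": "send_rows", "body": {"commands": [5,0,0,8,0,0,0,5,0,0,20,0,0,0,5,0,0,25,0,0,0,5,0,0,25,0,0,0,5,0,0,25,0,0,0,5,0,0,25,0,0,0,5,0,0,22,0,0,0]}}

```text
time_s: 19.6
eef_pos: [0.6524, 0.15, 0.2653]
ee_rot: [[-0.234, 0.972, 0.001], [0.972, 0.234, -0.001], [-0.001, 0.001, -1.0]]
wrist_force: [-0.1, 0.2, -2.6]
opening: 0.147
gripper_force: 68.5
```

Call:
{"method": "send_rows", "body": {"commands": [5,-4.4,-31.6,3,0,0,5,5,-4.4,-31.6,3,0,0,5,5,-4.4,-31.6,3,0,0,5,5,-4.4,-31.6,3,0,0,5,5,-4.4,-31.6,3,0,0,5,5,-4.4,-31.6,3,0,0,5,5,-4.4,-31.6,3,0,0,5,5,-4.4,-31.6,3,0,0,5,5,-4.4,-31.6,3,0,0,5,5,-4.4,-31.6,3,0,0,5,5,-4.4,-31.6,3,0,0,5,5,-4.4,-31.6,3,0,0,5]}}

```text
time_s: 21.1
eef_pos: [0.5993, -0.2303, 0.3004]
ee_rot: [[-0.96, 0.281, 0.002], [0.281, 0.96, -0.001], [-0.002, -0.001, -1.0]]
wrist_force: [0.6, 0.5, -3.9]
opening: 0.142
gripper_force: 68.6
```

Call:
{"method": "send_rows", "body": {"commands": [5,0,0,0,0,0,0,5,0,0,0,0,0,0]}}

```text
time_s: 21.35
eef_pos: [0.5996, -0.2288, 0.2997]
ee_rot: [[-0.959, 0.284, 0.001], [0.284, 0.959, -0.001], [-0.002, -0.0, -1.0]]
wrist_force: [-0.6, 0.5, -2.9]
opening: 0.146
gripper_force: 68.6
```

Run:
```python
from h import *
st()
f=grab('wrist','w4.png');w=cloud(f)
r,g,b=[f['color'][...,i].astype(int) for i in range(3)]
ok=np.isfinite(w[...,0])&(np.hypot(w[...,0]-.515,w[...,1]+.205)<.05)&(w[...,2]>.1)&(w[...,2]<.118)
p=w[ok];print(len(p),p.mean(0),p.min(0),p.max(0),cv2.minEnclosingCircle((p[:,:2]*1000).astype(np.float32)))
for n,m in(('yel',(r>b+60)&(g>b+50)),('grn',(g>r+40)&(g>b+20))):
    k,l,s,c=cv2.connectedComponentsWithStats((ok&m).astype(np.uint8))
    for i in range(1,k):
        if s[i,4]>5: print(n,c[i],s[i,4],w[l==i].mean(0))
```

```text
t 21.35 p [ 0.5996 -0.2288  0.2997] q [ 39.   21.9 -31.6  91.5  12.1  69.9  78.6]
[[-0.959, 0.284, 0.001], [0.284, 0.959, -0.001], [-0.002, -0.0, -1.0]] F [-0.6  0.5 -2.9] open 0.14634242738759912 68.59196305274963
3968 [ 0.5148 -0.2056  0.1101] [ 0.4775 -0.2447  0.1   ] [ 0.5551 -0.1675  0.1139] ((516.3543090820312, -206.10386657714844), 38.87409973144531)
yel [228.4474  81.6842] 38 [ 0.5054 -0.2394  0.111 ]
yel [316.2571  84.1143] 35 [ 0.5271 -0.1726  0.1108]
grn [273.5  35.5] 40 [ 0.4831 -0.1952  0.111 ]
grn [271. 128.] 27 [ 0.5497 -0.2172  0.1108]
```

View pics/w4.png

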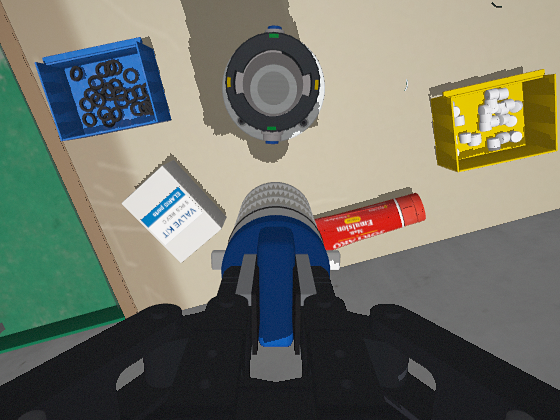

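The wrist view shows the housing at (272,82), with yellow marks at (228,82) and (316,84) and green at (273,35) and (271,128). The cartridge is held straight with its lugs at (218,260) and (338,260). The mouth centre is (0.5163, -0.2061) and the housing yaw -18°.

Run:
```python
from h import *
f=load('wrist');w=cloud(f);s=ctrl.sense();R=s['ee_rot'];p=(w-s['eef_pos'])@R
r,g,b=[f['color'][...,i].astype(int) for i in range(3)]
bl=np.isfinite(p[...,0])&(b>r+20)&(np.abs(p[...,1])<.04)&(np.abs(p[...,0])<.05)
for nm,m in(('wingtop',bl&(p[...,2]<.004)&(p[...,2]>-.01)),('cap',bl&(p[...,2]>.014)&(p[...,2]<.03))):
    q=p[m];print(nm,len(q),q.min(0)*1e3,q.max(0)*1e3,np.median(q,0)*1e3)
q=p[bl&(p[...,2]>.014)&(p[...,2]<.026)][:,:2]*1e3
from scipy.optimize import least_squares
q=q[q[:,0]>5];e=[]
for y in np.arange(-18,19,2):
    t=q[abs(q[:,1]-y)<1]
    if len(t): e.append((y,t[:,0].max()))
e=np.array(e);o=least_squares(lambda c:np.hypot(e[:,0]-c[0],e[:,1]-c[1])-23.5,[0,0],loss='soft_l1',f_scale=.5);print('cap centre (y,x) mm in tool',o.x,np.abs(o.fun).mean())
```

```text
wingtop 3685 [-22.501  -19.7568  -3.7506] [21.3028 19.8767  3.9889] [ 2.1778  0.2758 -1.2284]
cap 2650 [ -2.6271 -23.2923  14.0123] [22.6529 23.2514 29.9953] [13.7117 -0.0584 20.7324]
cap centre (y,x) mm in tool [-0.0435 -0.6031] 0.16543135566456948
```

Call:
{"method": "send_rows", "body": {"commands": [5,-14,3.8,0,0,0,-0.25,5,-14,3.8,0,0,0,-0.25,5,-14,3.8,0,0,0,-0.25,5,-14,3.8,0,0,0,-0.25,5,-14,3.8,0,0,0,-0.25,5,-14,3.8,0,0,0,-0.25,5,0,0,-25,0,0,0,5,0,0,-25,0,0,0,5,0,0,-15,0,0,0,5,0,0,0,0,0,0,5,0,0,0,0,0,0]}}

```text
time_s: 22.78
eef_pos: [0.516, -0.2066, 0.2347]
ee_rot: [[-0.951, 0.309, 0.002], [0.309, 0.951, -0.001], [-0.002, -0.001, -1.0]]
wrist_force: [-0.1, 0.4, -3.1]
opening: 0.143
gripper_force: 68.5
```

Run:
```python
from h import *
s=st();R=s['ee_rot']
print('yaw y',np.degrees(np.arctan2(R[1,1],R[0,1])),'d(mm)',(np.array([.5157,-.2059])-s['eef_pos'][:2])*1e3)
```

```text
t 22.77 p [ 0.516  -0.2066  0.2347] q [ 42.1  16.8 -32.1 106.8  10.4  59.2  77.8]
[[-0.951, 0.309, 0.002], [0.309, 0.951, -0.001], [-0.002, -0.001, -1.0]] F [-0.1  0.4 -3.1] open 0.14348307171652763 68.48354458808899
yaw y 72.02779983950845 d(mm) [-0.2657  0.7053]
```

Call:
{"method": "send_rows", "body": {"commands": [5,-0.3,0.6,-6,0,0,0,5,0,0,-6,0,0,0,5,0,0,-6,0,0,0,5,0,0,-6,0,0,0]}}

```text
time_s: 23.28
eef_pos: [0.5152, -0.206, 0.2093]
ee_rot: [[-0.951, 0.309, 0.001], [0.309, 0.951, -0.001], [-0.001, -0.001, -1.0]]
wrist_force: [-0.7, -0.4, -3.4]
opening: 0.148
gripper_force: 68.6
```

Call:
{"method": "send_rows", "body": {"commands": [5,0,0,-9,0,0,0,5,0,0,-9,0,0,0,5,0,0,-9,0,0,0,5,0,0,-9,0,0,0,5,0,0,-9,0,0,0,5,0,0,-6,0,0,0,5,0,0,0,0,0,0]}}

```text
time_s: 24.15
eef_pos: [0.5151, -0.2059, 0.1584]
ee_rot: [[-0.951, 0.308, 0.0], [0.308, 0.951, -0.001], [-0.0, -0.0, -1.0]]
wrist_force: [0.5, 0.7, -2.5]
opening: 0.142
gripper_force: 68.6
```

Call:
{"method": "send_rows", "body": {"commands": [5,0.3,0,-3,0,0,0,5,0,0,-3,0,0,0,5,0,0,-3,0,0,0,5,0,0,-3,0,0,0]}}

```text
time_s: 24.65
eef_pos: [0.5156, -0.206, 0.1467]
ee_rot: [[-0.951, 0.309, 0.001], [0.309, 0.951, -0.001], [-0.001, -0.001, -1.0]]
wrist_force: [0.9, -1.0, -3.1]
opening: 0.146
gripper_force: 68.6
```

Call:
{"method": "send_rows", "body": {"commands": [5,0,0,-2,0,0,0,5,0,0,-2,0,0,0,5,0,0,-2,0,0,0,5,0,0,0,0,0,0]}}

```text
time_s: 25.15
eef_pos: [0.5157, -0.206, 0.1409]
ee_rot: [[-0.951, 0.309, 0.001], [0.309, 0.951, -0.001], [-0.001, -0.001, -1.0]]
wrist_force: [-0.4, 0.0, 1.9]
opening: 0.145
gripper_force: 69.3
```

Call:
{"method": "send_rows", "body": {"commands": [5,0,0,-2,0,0,0,5,0,0,-2,0,0,0,5,0,0,-2,0,0,0,5,0,0,-0.5,0,0,0,5,0,0,0,0,0,0]}}

```text
time_s: 25.78
eef_pos: [0.5158, -0.206, 0.1345]
ee_rot: [[-0.951, 0.309, 0.001], [0.309, 0.951, -0.001], [-0.001, -0.001, -1.0]]
wrist_force: [-1.7, 0.6, 7.7]
opening: 0.147
gripper_force: 69.9
```

Call:
{"method": "send_rows", "body": {"commands": [5,0,0,0,0,0,-5,5,0,0,0,0,0,-5,5,0,0,0,0,0,-5,5,0,0,0,0,0,0]}}

```text
time_s: 26.28
eef_pos: [0.5161, -0.206, 0.1347]
ee_rot: [[-0.838, 0.545, 0.002], [0.545, 0.838, -0.001], [-0.002, -0.0, -1.0]]
wrist_force: [0.1, -1.0, 8.0]
opening: 0.15
gripper_force: 70.0
```

Run:
```python
from h import *
s=st();print(s['torque'])
```

```text
t 26.27 p [ 0.5161 -0.206   0.1347] q [ 37.   23.1 -26.8 112.   13.9  47.9  59.6]
[[-0.838, 0.545, 0.002], [0.545, 0.838, -0.001], [-0.002, -0.0, -1.0]] F [ 0.1 -1.   8. ] open 0.14970789727107633 69.96632695198059
[ 0.0509  0.1587 -0.0841]
```

Turning freely with little torque. Continuing the remaining 75°.

Call:
{"method": "send_rows", "body": {"commands": [5,0,0,0,0,0,-6,5,0,0,0,0,0,-6,5,0,0,0,0,0,-6,5,0,0,0,0,0,-6,5,0,0,0,0,0,-6,5,0,0,0,0,0,-6,5,0,0,0,0,0,-6,5,0,0,0,0,0,-6,5,0,0,0,0,0,-6,5,0,0,0,0,0,-6,5,0,0,0,0,0,-6,5,0,0,0,0,0,-6]}}

```text
time_s: 27.78
eef_pos: [0.5163, -0.2061, 0.1348]
ee_rot: [[0.262, 0.965, 0.001], [0.965, -0.262, -0.001], [-0.001, 0.001, -1.0]]
wrist_force: [-0.3, 0.1, 6.1]
opening: 0.142
gripper_force: 69.9
```

Call:
{"method": "send_rows", "body": {"commands": [5,0,0,0,0,0,-3,5,0,0,0,0,0,0]}}

```text
time_s: 28.02
eef_pos: [0.5163, -0.206, 0.1348]
ee_rot: [[0.309, 0.951, 0.001], [0.951, -0.309, -0.001], [-0.001, 0.001, -1.0]]
wrist_force: [-0.5, -1.4, 7.8]
opening: 0.147
gripper_force: 70.0
```

Run:
```python
from h import *
s=st();R=s['ee_rot'];print(s['torque'],np.degrees(np.arctan2(R[1,1],R[0,1])))
```

```text
t 28.02 p [ 0.5163 -0.206   0.1348] q [ 24.   21.4 -10.8 112.8   5.5  46.3  -7.9]
[[0.309, 0.951, 0.001], [0.951, -0.309, -0.001], [-0.001, 0.001, -1.0]] F [-0.5 -1.4  7.8] open 0.14657563129278156 69.98255252838135
[-0.004  -0.0752 -0.0662] -18.013307338516334
```

Call:
{"method": "send_rows", "body": {"commands": [5,0,0,1.5,0,0,0,5,0,0,1.5,0,0,0,5,0,0,1.5,0,0,0,5,0,0,0,0,0,0]}}

```text
time_s: 28.52
eef_pos: [0.516, -0.206, 0.139]
ee_rot: [[0.309, 0.951, 0.0], [0.951, -0.309, -0.001], [-0.001, 0.0, -1.0]]
wrist_force: [1.8, 0.5, 4.3]
opening: 0.147
gripper_force: 69.6
```

Call:
{"method": "send_rows", "body": {"commands": [5,0,0,1,0,0,0,5,0,0,0.5,0,0,0,5,0,0,0,0,0,0]}}

```text
time_s: 28.9
eef_pos: [0.5159, -0.206, 0.1394]
ee_rot: [[0.308, 0.951, -0.001], [0.951, -0.308, -0.001], [-0.001, -0.0, -1.0]]
wrist_force: [10.2, -2.3, -17.6]
opening: 0.147
gripper_force: 68.8
```

Pulling up with about 15 N meets a hard stop with the base at 26 mm, so it is locked. I'll ease off, release and retreat.

Call:
{"method": "send_rows", "body": {"commands": [5,0,0,-1.2,0,0,0,5,0,0,0,0,0,0,20,0,0,0,0,0,0,35,0,0,0,0,0,0,60,0,0,0,0,0,0,60,0,0,0,0,0,0,60,0,0,10,0,0,0,60,0,0,25,0,0,0,60,0,0,30,0,0,0,60,0,0,30,0,0,0,60,20,0,30,0,0,0,60,30,0,0,0,0,0]}}

```text
time_s: 30.4
eef_pos: [0.5668, -0.2066, 0.2679]
ee_rot: [[0.309, 0.951, 0.004], [0.951, -0.309, -0.002], [-0.001, 0.004, -1.0]]
wrist_force: [0.0, 0.5, 0.1]
opening: 0.7
gripper_force: 0.0
```

Call:
{"method": "send_rows", "body": {"commands": [60,0,50,0,0,0,0,60,0,50,0,0,0,0,60,0,0,0,0,0,0]}}

```text
time_s: 30.78
eef_pos: [0.5658, -0.1017, 0.265]
ee_rot: [[0.303, 0.953, -0.0], [0.953, -0.303, 0.0], [0.0, -0.0, -1.0]]
wrist_force: [0.0, -0.6, -0.2]
opening: 0.704
gripper_force: 0.0
```

Run:
```python
from h import *
st();f=grab('wrist');g2=grab('top')
cv2.imwrite('pics/e.png',np.hstack([cv2.resize(f['color'][...,::-1],(400,300)),cv2.resize(g2['color'][130:270,180:430,::-1],(400,300))]))
w=cloud(f);r,g,b=[f['color'][...,i].astype(int) for i in range(3)]
ok=np.isfinite(w[...,0])&(np.hypot(w[...,0]-.516,w[...,1]+.206)<.045)
t=w[ok&(b>r+20)&(w[...,2]>.13)];print('wing',len(t),np.median(t,0),cv2.minAreaRect((t[:,:2]*1000).astype(np.float32)))
t=w[ok&(b>r+20)&(w[...,2]<.125)&(w[...,2]>.1)];print('cap z',np.median(t[:,2]))
```

```text
t 30.77 p [ 0.5658 -0.1017  0.265 ] q [ 15.9  15.  -14.5 103.3   4.2  62.3 -17.7]
[[0.303, 0.953, -0.0], [0.953, -0.303, 0.0], [0.0, -0.0, -1.0]] F [ 0.  -0.6 -0.2] open 0.7042787150970117 0.0
wing 970 [ 0.5167 -0.2026  0.14  ] ((515.3214721679688, -206.0574493408203), (44.4747314453125, 14.012852668762207), 71.81609344482422)
cap z 0.1181784058202488
```

View pics/e.png

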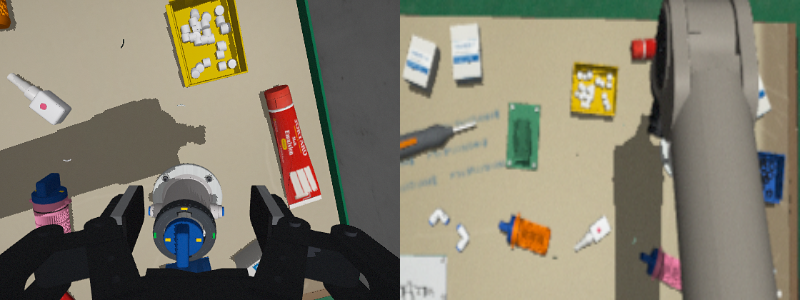

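The picture shows the cartridge seated in the housing at (183,235), with the gripper clear and nothing else moved. Cap top is at 118 mm and the wing lies along 72°, square to the green marks, as expected when locked.

```bash
python3 -c "
from station import ctrl
print(ctrl.close_job())"
```

```text
the job is handed in; nothing more can be done
None
```

The cartridge was stood upright on the bench, taken again from above and locked in the filter housing at the green marks (cap top at 118 mm, held against about a 15 N pull). The gripper was clear and nothing else on the bench looked moved when I handed the job in, at about 31 s.

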